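# Snap the lid clips shut on a box of bag rings

### The arm

A 7-joint arm with a two-finger parallel gripper is mounted at the origin on the work surface. World frame = base frame: x ahead of the robot, y to its left, z up, the work surface at z = 0. Lengths are in m, angles in rad, forces in N, time in s.
With the tool pointing down it reaches from about 0.4 to 0.85 m from the base axis. Payload 10.4 kg.
Tool frame: the origin (TCP) lies midway between the tips of the shut fingers; the grasp point (between the pads) lies 19 mm behind it (manip.tcp_to_grasp is the distance from the TCP to the grasp point, in m); x points along the fingers, y is the direction in which the jaws open and shut, and the axes are right-handed (so a half turn about x gives the same grasp; the last joint's range is limited). The gripper opens to 85 mm and grips with 20 to 120 N. Pads are 22 mm wide; open, the fingers measure 114 mm over their backs; the gripper's body (76 mm by 85 mm) begins 54 mm behind the grasp point. The pads swing forward as they close: fully open they stand 13 mm farther back than shut.
Start: joints at [-1.345, 0.332, -0.065, 1.46, 0.022, 1.35, -0.088], TCP at [0.154, 0.606, 0.231] pointing down, gripper open.
Joint ranges: [-2.6, 2.6], [-0.5, 2.12], [-1.47, 1.34], [0.16, 2.42], [-1.27, 4.41], [0.06, 2.06], [-2.6, 2.6]. Speed limits (rad/s): [2.22, 2.22, 2.79, 2.79, 3.14, 3.14, 3.14].

### API

Orientations are given as a unit quaternion [x, y, z, w].
In Python, from workcell import monitor, viewer, manip gives the robot as it stands. The module is installed in compiled form; this text tells all that it offers.
- The arm moves only by the tool send_rows, never from a script. Its arguments are lists of equal length, an entry for each row: "grip": the closure in counts, from 0 (fully open) to 255 (shut); "offset": the shift along the tool's x, y, z in mm, a list of three; "twist": the turn about the tool's x in degrees. In form: {"grip": [grip, ...], "offset": [[tx, ty, tz], ...], "twist": [twist, ...]}. A call has exactly 5 rows; each row is the pose to reach, as a shift and turn from the pose commanded when the call began, along the tool's axes at that moment; what a row does not reach only later rows make up. A row lasts 1/12 s, in which the tool goes at most 41.7 mm and 7.16 degrees, less where a joint would pass 70% of its speed; a pose out of reach is approached as far as the arm can. A call with a gripper value outside its range is refused whole. The fingers move at their own pace and stop on an object; "newtons" is the grip in N (left out, the last holds). Time passes only in rows, so rows that repeat a pose let the fingers close, or fill a call up. It gives the time, the measured TCP pose, the force and the opening at its end, in the units of the state.
- monitor.get_obs(): the state, without advancing time (a new reading comes with each control period).
- viewer.camera(name): name is "scene" or "top"; returns (picture, depth): 480x640x3 uint8, blue, green, red; 480x640 float32, m along the optical axis (not along the pixel's ray), 0 where there is no reading.
- viewer.camera_model(name): a dict with "camera_matrix" (3x3 intrinsics, pixels), "distortion" ([k1, k2, p1, p2, k3] as OpenCV has them; the pictures are not rectified), "R" (3x3) and "t" (3): a world point X has camera coordinates R X + t. Camera axes: x right, y down, z forward; pixel columns grow to the right and rows downward; lengths in m; the calibration is good to about 2 mm. A picture is of the moment at which its call begins. camera_model takes no time and is no camera call.
- manip.hand_in(): hands the job in, once; it reports no verdict.
Trained networks look in the newest picture that a camera, given by its name, has taken for a name from the list of things; names that differ only in an ending like _2 or _b are one class to them, and where a whole thing is asked for, a point or a joint stands for the part that bears it (a point fixed in the world has none). Each returns a list of dicts, best first, with "score" (0 to 1); they miss things now and then, are a little off and sometimes report something else, mostly with a low value. They report only what shows in the picture. A call takes as long as a camera call.
- viewer.recognise(target, camera): "box" ([left, top, width, height] in pixels, round what is visible of it).
- viewer.regions_of(target, camera): "region" (480x640 bool, what is visible of it) and "box" ([left, top, width, height] in pixels, round what is visible of it).
- viewer.spot_point(target, camera): "position" ([column, row] in pixels: a listed point, or the origin of a listed thing).
The state is a dict: "clock": time; "joint_pos": joint angles; "joint_velocities": joint speeds; "tau": joint torques, N m; "position": TCP position; "ee_rot": TCP orientation; "ft_force": force on the tool from outside, world axes, zero at the start; "torque": the same for the moment, N m; "grip_width": opening from 0.0 (shut) to 1.0 (fully open).
Only numpy, scipy, OpenCV 4.12 (cv2) and the standard library are available. Lean on these libraries where they do the work, as an engineer would, in place of code of your own. Each camera call takes 0.05 s, during which the arm holds its last target.

### The job

The storage box of metal bag rings has its lid on, but the four clips on its sides stand open. Fold each clip down and press it down and in until it snaps home under the rim, so that the lid is locked on all four sides. A moderate push does it: do not force the clips, do not shove the box along the bench, and leave the jar, the wooden handle and the carton as they are.

Things in the scene. Friction and masses are not known exactly. Their poses are not given: they have to be found in the camera images.
- box: Clear plastic storage tub full of metal bag rings, standing loose on the bench, 2.8 to 4 kg. Outside 130 mm (x) by 190 mm (y) by 85 mm high, walls 4 mm. Origin: centre of its underside, on the bench; z up. Its yaw is within 0.5 rad of the world's. It slides on the bench if pushed sideways with about 15 N or more.
- lid: White lid in place on the tub, loose: 154 mm (x) by 214 mm (y) by 8 mm, about 1 mm of sideways play. Origin: centre of its plate's underside; axes as the tub's. It floats 2.5 mm above the rim on a soft rubber seal (origin 87.5 mm above the tub's; 10 N on one edge presses that side down, much more tips it). A grey clip hangs on each side: near (-x, towards the robot), far (+x), left (+y), right (-y).
- clip_near (a joint): Angle of the lid's -x (towards the robot) side clip: 0 hangs down, 1.57 level, 2.4 (stop) up. Starts 1.35 to 2.1; 0.5 N at its edge swings it; let go unlatched, it springs back up. At about 0.35 its hook meets a fixed ledge on the tub and must pass under it: push its edge steeply down and in (8 to 15 N) and it snaps home, staying at 0 to 0.1. Pushed only inwards it jams or lifts the lid.
- clip_near_tab (a point): Middle of the free edge of the lid's -x (towards the robot) side clip: a flap 56 mm wide, 3 mm thick, 36 mm from hinge line to edge, the last 8 mm flared out 4 mm. The hinge line runs along the side 80 mm out from the lid's origin and 4 mm above it. Folded down, its face is 3 mm and its edge 6 mm outside that line, the edge 55 mm above the bench. Axes then: x outwards, z up.
- clip_far (a joint): Angle of the lid's +x (away from the robot) side clip: 0 hangs down, 1.57 level, 2.4 (stop) up. Starts 1.35 to 2.1; 0.5 N at its edge swings it; let go unlatched, it springs back up. At about 0.35 its hook meets a fixed ledge on the tub and must pass under it: push its edge steeply down and in (8 to 15 N) and it snaps home, staying at 0 to 0.1. Pushed only inwards it jams or lifts the lid.
- clip_far_tab (a point): Middle of the free edge of the lid's +x (away from the robot) side clip: a flap 56 mm wide, 3 mm thick, 36 mm from hinge line to edge, the last 8 mm flared out 4 mm. The hinge line runs along the side 80 mm out from the lid's origin and 4 mm above it. Folded down, its face is 3 mm and its edge 6 mm outside that line, the edge 55 mm above the bench. Axes then: x outwards, z up.
- clip_left (a joint): Angle of the lid's +y side clip: 0 hangs down, 1.57 level, 2.4 (stop) up. Starts 1.35 to 2.1; 0.5 N at its edge swings it; let go unlatched, it springs back up. At about 0.35 its hook meets a fixed ledge on the tub and must pass under it: push its edge steeply down and in (8 to 15 N) and it snaps home, staying at 0 to 0.1. Pushed only inwards it jams or lifts the lid.
- clip_left_tab (a point): Middle of the free edge of the lid's +y side clip: a flap 56 mm wide, 3 mm thick, 36 mm from hinge line to edge, the last 8 mm flared out 4 mm. The hinge line runs along the side 110 mm out from the lid's origin and 4 mm above it. Folded down, its face is 3 mm and its edge 6 mm outside that line, the edge 55 mm above the bench. Axes then: x outwards, z up.
- clip_right (a joint): Angle of the lid's -y side clip: 0 hangs down, 1.57 level, 2.4 (stop) up. Starts 1.35 to 2.1; 0.5 N at its edge swings it; let go unlatched, it springs back up. At about 0.35 its hook meets a fixed ledge on the tub and must pass under it: push its edge steeply down and in (8 to 15 N) and it snaps home, staying at 0 to 0.1. Pushed only inwards it jams or lifts the lid.
- clip_right_tab (a point): Middle of the free edge of the lid's -y side clip: a flap 56 mm wide, 3 mm thick, 36 mm from hinge line to edge, the last 8 mm flared out 4 mm. The hinge line runs along the side 110 mm out from the lid's origin and 4 mm above it. Folded down, its face is 3 mm and its edge 6 mm outside that line, the edge 55 mm above the bench. Axes then: x outwards, z up.
- jar: Bystander: closed glass jar, 62 mm across, 85 mm high, standing beyond the tub's far left corner. Origin: centre of its underside, z up.
- bag_handle: Bystander: wooden ring bag handle lying flat, 124 mm across, 12 mm high, beyond the tub's far right corner. Origin: centre of its underside, z up.
- carton: Bystander: small cardboard carton 70 x 100 x 40 mm high, off the tub's near right corner. Origin: centre of its underside, z up.

How it is judged:
At the end, for the whole second after the job is handed in: All four clips read below 0.15 rad (snapped), the lid lies level no more than 4.5 mm above the rim on the upright box, the box is at rest within 30 mm of where it stood, and the jar, wooden handle and carton are within 30 mm of where they stood, the jar upright (value of joint each of clip_near, clip_far, clip_left, clip_right below 0.15 rad and z of lid in the frame of box below 0.0895 m and angle between the z axis of lid and the z axis of box, either way round below 0.03 rad and angle between box's own z axis and vertical below 0.05 rad and distance of each of box, jar, bag_handle, carton from where it was at the start of the episode below 0.03 m and linear speed of box below 0.02 m/s and angle between jar's own z axis and vertical below 0.2 rad); the robot touches nothing.
It fails at once if a clip or the lid is forced: pressed with more than 40 N (contact force between lid and the arm above 40 N).
It fails at once if the box is shoved more than 30 mm along the bench (distance of box from where it was at the start of the episode above 0.03 m).
It fails at once if the jar, the wooden handle or the carton is knocked more than 30 mm out of place (distance of any of jar, bag_handle, carton from where it was at the start of the episode above 0.03 m).
It also fails if it takes over 54 s, if anything falls off the work surface, if the arm or the gripper's body presses on something with over 40 N, if the wrist force passes 120 N, or if a joint passes its speed limit or range.

## Working session

There is one attempt and no reset: what is moved stays moved. The work goes in short steps, Python scripts to look and compute and a tool call to move; the robot and the scene stay as the last step left them, time stands still between calls to the robot, and variables do not carry over. Pictures are saved under pics/ and viewed, and the job is handed in when it is done.

Besides the shell and the picture viewer there is one more tool, called after "Call:" in YAML: its name, and indented under it one key for each argument. send_rows: Moves the arm, as the interface text tells. Its arguments: {"type":"object","properties":{"grip":{"type":"array","items":{"type":"number"}},"offset":{"type":"array","items":{"type":"array","items":{"type":"number"}}},"twist":{"type":"array","items":{"type":"number"}},"newtons":{"type":"number"}},"required":["grip","offset","twist"]}

```bash
mkdir -p pics; python3 - <<'E'
from workcell import monitor, viewer, manip
import cv2,numpy as np
print(monitor.get_obs())
for n in ("scene","top"):
    p,d=viewer.camera(n); cv2.imwrite(f"pics/{n}0.png",p); np.save(f"pics/{n}0.npy",d)
    print(n,viewer.camera_model(n))
    for t in ["box","lid","clip_near_tab","clip_far_tab","clip_left_tab","clip_right_tab","jar","bag_handle","carton"]:
        r=viewer.spot_point(t,n); print(t,[(np.round(x["position"],1).tolist(),round(x["score"],2)) for x in r[:2]])
E
```

```text
{'clock': 0.0, 'joint_pos': array([-1.34453733,  0.33284784, -0.06469542,  1.46095827,  0.02160514,
        1.34992668, -0.08849012]), 'joint_velocities': array([-0.001668  , -0.0016279 ,  0.00049921,  0.0002276 ,  0.0009948 ,
        0.00021221,  0.00060353]), 'tau': array([ 3.64465232e-04, -6.25450230e+01,  4.93639405e-02, -3.91611171e+01,
        1.61861797e-02,  9.96442657e-03,  2.27824671e-05]), 'position': array([0.15385078, 0.60536378, 0.23052285]), 'ee_rot': array([ 0.08723885,  0.70167756, -0.0882576 ,  0.7016043 ]), 'ft_force': array([-0.09468245,  0.33412055,  0.4630109 ]), 'torque': array([-0.00292467,  0.02239758,  0.03932599]), 'grip_width': 1.0000434607567241}
scene {'camera_matrix': array([[614.19516779,   0.        , 319.45763191],
       [  0.        , 614.19516779, 249.68133991],
       [  0.        ,   0.        ,   1.        ]]), 'distortion': array([-0.14086116,  0.        ,  0.        ,  0.        ,  0.        ]), 'R': array([[ 0.53422856,  0.84533298, -0.00346468],
       [ 0.66953564, -0.42562417, -0.6087414 ],
       [-0.51606383,  0.32288732, -0.79336114]])
[... 377 characters left out ...]
2.35674135,   0.        , 320.0192811 ],
       [  0.        , 482.35674135, 238.50785761],
       [  0.        ,   0.        ,   1.        ]]), 'distortion': array([-0.10989489,  0.        ,  0.        ,  0.        ,  0.        ]), 'R': array([[ 0.02423531, -0.99969935, -0.00372146],
       [-0.99250329, -0.02361447, -0.11991491],
       [ 0.11979098,  0.00659974, -0.9927772 ]]), 't': array([0.01294511, 0.57603545, 0.77539092])}
box []
lid [([260.2, 246.6], 0.81)]
clip_near_tab [([237.3, 319.1], 0.83)]
clip_far_tab [([283.3, 177.4], 0.85)]
clip_left_tab [([172.8, 220.6], 0.71)]
clip_right_tab [([352.2, 273.9], 0.66)]
jar [([187.9, 188.1], 0.92)]
bag_handle []
carton [([351.3, 351.6], 0.96)]
```

View pics/scene0.png

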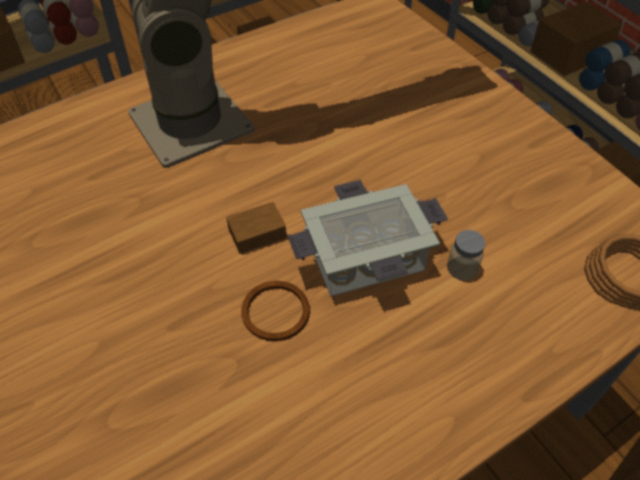

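View pics/top0.png

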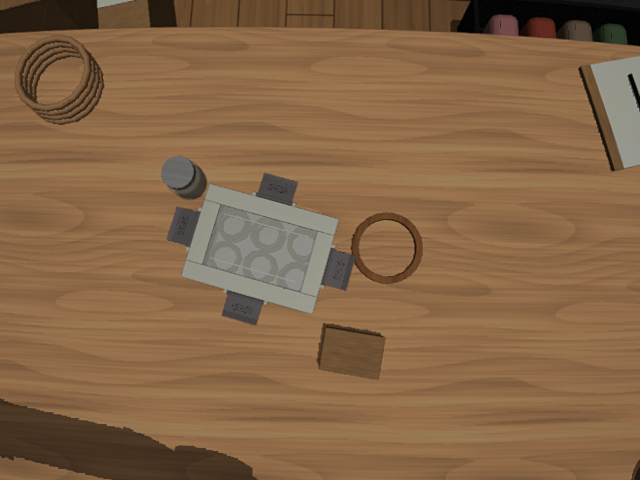

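The scene view shows the box around (368,240). The top view shows the white lid, centred near (260,248), with all four clips raised: near (242,307), far (277,189), left (183,226), right (339,269). The jar is by the far left corner, the ring beside the right clip and the carton at (352,351).

```bash
cat > h.py <<'E'
from workcell import monitor, viewer, manip
import cv2,numpy as np
from scipy.spatial.transform import Rotation as Ro
def world(n,px,d=None,z=None):
    m=viewer.camera_model(n); px=np.array(px,float).reshape(-1,1,2)
    u=cv2.undistortPoints(px,m["camera_matrix"],m["distortion"]).reshape(-1,2)
    r=np.c_[u,np.ones(len(u))]; R=m["R"];t=m["t"]; C=-R.T@t
    if d is not None: return (r*np.array(d).reshape(-1,1)-t)@R
    w=r@R; s=(z-C[2])/w[:,2]; return C+w*s[:,None]
E
python3 - <<'E'
from h import *
p,d=viewer.camera("top")
def cloud(t):
    r=viewer.regions_of(t,"top")
    if not r: return None
    g=r[0]["region"]; ys,xs=np.nonzero(g); dd=d[ys,xs]; k=dd>0
    return world("top",np.c_[xs,ys][k],d=dd[k]),g,r[0]["score"]
for t in ["box","lid","clip_near_tab","jar","carton","bag_handle"]:
    c=cloud(t)
    if c: print(t,len(c[0]),c[2],np.percentile(c[0],[2,50,98],axis=0).round(3).tolist())
# lid fit: colour mask, plane z .0955
ys,xs=np.mgrid[0:480,0:640]
W=world("top",np.c_[xs.ravel(),ys.ravel()],d=np.where(d>0,d,1).ravel()).reshape(480,640,3)
hsv=cv2.cvtColor(p,cv2.COLOR_BGR2HSV)
mk=(hsv[...,1]<60)&(hsv[...,2]>130)&(abs(W[...,2]-.0955)<.008)
mk=mk&(np.hypot(xs-260,ys-248)<100)
yy,xx=np.nonzero(mk); print("lid px",len(xx),"z",np.median(W[mk][:,2]))
P=world("top",np.c_[xx,yy],z=.0955)[:,:2]
rect=cv2.minAreaRect((P*1000).astype(np.float32)); print(rect)
dm=(W[...,2]>.06)&(np.hypot(xs-260,ys-248)<110)
np.save("pics/W.npy",W)
# clip pixels: dark & high
(cx,cy),(w,h),a=rect
yaw=np.radians(a if w<h else a-90)
print("yaw",yaw)
ex=np.array([np.cos(yaw),np.sin(yaw)]); ey=np.array([-ex[1],ex[0]])
c=np.array([cx,cy])/1000
L=np.stack([(W[...,:2]-c)@ex,(W[...,:2]-c)@ey],-1)
for nm,ax,s,h in [("near",0,-1,.08),("far",0,1,.08),("left",1,1,.11),("right",1,-1,.11)]:
    o=s*L[...,ax]-h; la=L[...,1-ax]
    m=(o>-.005)&(o<.05)&(abs(la)<.04)&(W[...,2]>.06)&(d>0)
    print(nm,m.sum(),"lat",np.percentile(la[m],[2,98]).round(4))
    for lo in np.arange(0,.045,.006):
        k=m&(o>lo)&(o<lo+.006)
        if k.sum()>5: print("   out %.3f z %.4f n %d"%(lo+.003,np.median(W[...,2][k]),k.sum()))
o=monitor.get_obs(); print(Ro.from_quat(o["ee_rot"]).as_matrix().round(3))
E
```

```text
lid 16887 0.94 [[0.454, -0.006, 0.089], [0.551, 0.119, 0.093], [0.65, 0.246, 0.097]]
clip_near_tab 978 0.8 [[0.435, 0.116, 0.0], [0.459, 0.144, 0.092], [0.48, 0.174, 0.096]]
jar 1464 0.69 [[0.644, 0.232, 0.006], [0.667, 0.253, 0.083], [0.698, 0.285, 0.087]]
carton 2627 0.87 [[0.353, -0.077, 0.035], [0.388, -0.029, 0.039], [0.424, 0.019, 0.042]]
lid px 9885 z 0.09411209074914717
((551.6801147460938, 120.259765625), (223.04989624023438, 164.00843811035156), 76.04216766357422)
yaw -0.24361013071196275
near 1023 lat [-0.0305  0.0307]
   out 0.003 z 0.0934 n 160
   out 0.009 z 0.0927 n 141
   out 0.015 z 0.0919 n 141
   out 0.021 z 0.0913 n 139
   out 0.027 z 0.0904 n 143
   out 0.033 z 0.0918 n 140
   out 0.039 z 0.0926 n 7
far 996 lat [-0.0317  0.0304]
   out 0.003 z 0.0938 n 160
   out 0.009 z 0.0930 n 124
   out 0.015 z 0.0927 n 126
   out 0.021 z 0.0917 n 134
   out 0.027 z 0.0910 n 126
   out 0.033 z 0.0920 n 141
   out 0.039 z 0.0922 n 41
left 961 lat [-0.0278  0.0312]
   out 0.003 z 0.0936 n 138
   out 0.009 z 0.0928 n 131
   out 0.015 z 0.0918 n 128
   out 0.021 z 0.0916 n 128
   out 0.027 z 0.0906 n 123
   out 0.033 z 0.0916 n 146
   out 0.039 z 0.0925 n 28
right 1009 lat [-0.0306  0.0313]
   out 0.003 z 0.0936 n 162
   out 0.009 z 0.0928 n 138
   out 0.015 z 0.0924 n 139
   out 0.021 z 0.0920 n 140
   out 0.027 z 0.0911 n 138
   out 0.033 z 0.0921 n 141
[[-0.     0.246  0.969]
 [ 0.     0.969 -0.246]
 [-1.     0.    -0.   ]]
```

Call:
send_rows:
  grip: [255,255,255,255,255]
  offset:
    - [6,-28,29]
    - [12,-56,58]
    - [18,-84,87]
    - [24,-112,116]
    - [30,-140,145]
  twist: [0,0,0,0,0]

```text
clock: 1.77
position: [0.2607, 0.4327, 0.2011]
ee_rot: [0.088, 0.702, -0.088, 0.702]
ft_force: [1.4, 0.5, 0.8]
grip_width: 0.298
```

```bash
cat >> h.py <<'E'
C=np.array([.5527,.1203]); YAW=-.2436
def show(tx=None):
    o=monitor.get_obs(); M=Ro.from_quat(o["ee_rot"]).as_matrix()
    ex=np.array([np.cos(YAW),np.sin(YAW)]); ey=np.array([-ex[1],ex[0]])
    d=o["position"][:2]-C; f=o["ft_force"]
    print("t %.2f lid xy z mm %s  F(lid) %s  grip %.2f toolz yaw-rel deg %.1f"%(o["clock"],np.round([d@ex*1e3,d@ey*1e3,o["position"][2]*1e3],1),np.round([f[:2]@ex,f[:2]@ey,f[2]],1),o["grip_width"],np.degrees(np.arctan2(M[1,2],M[0,2])-YAW)))
    if tx is not None:
        q=np.array(tx)/1e3; w=np.r_[C+q[0]*ex+q[1]*ey,q[2]]
        print("offset mm",np.round(M.T@(w-o["position"])*1e3,1))
E
python3 -c "
from h import *
show([-119,0,140])"
```

```text
t 1.77 lid xy z mm [-358.7  232.7  201.1]  F(lid) [1.2 0.9 0.8]  grip 0.30 toolz yaw-rel deg -0.3
offset mm [  61.  -231.5  240.9]
```

Call:
send_rows:
  grip: [255,255,255,255,255]
  offset:
    - [6,-28,29]
    - [12,-56,58]
    - [18,-84,87]
    - [24,-112,116]
    - [30,-140,145]
  twist: [0,0,0,0,0]

```text
clock: 2.18
position: [0.3667, 0.2613, 0.1714]
ee_rot: [0.088, 0.702, -0.087, 0.702]
ft_force: [1.3, 0.9, -0.3]
grip_width: -0.001
```

Call:
send_rows:
  grip: [255,255,255,255,255]
  offset:
    - [9,-27,28]
    - [18,-54,56]
    - [26,-80,83]
    - [28,-90,95]
    - [28,-90,95]
  twist: [0,0,0,0,0]

```text
clock: 2.6
position: [0.4375, 0.1485, 0.143]
ee_rot: [0.09, 0.701, -0.09, 0.701]
ft_force: [-0.3, 0.1, 0.8]
grip_width: -0.001
```

```bash
python3 -c "
from h import *
show([-119,0,110])"
```

```text
t 2.60 lid xy z mm [-118.6   -0.5  143. ]  F(lid) [-0.3  0.   0.8]  grip -0.00 toolz yaw-rel deg -0.6
offset mm [33.   0.5 -0.4]
```

Call:
send_rows:
  grip: [255,255,255,255,255]
  offset:
    - [25,0,0]
    - [49,0,0]
    - [62,0,1.5]
    - [69,0,5.5]
    - [75,0,11]
  twist: [0,0,0,0,0]

```text
clock: 3.02
position: [0.4463, 0.1505, 0.0679]
ee_rot: [0.087, 0.702, -0.087, 0.701]
ft_force: [-1.2, -0.1, 0.7]
grip_width: 0.0
```

```bash
python3 -c "
from h import *
show()
for n in ('scene','top'):
    p,d=viewer.camera(n); cv2.imwrite(f'pics/{n}1.png',cv2.resize(p[140:340,150:450],(750,500)))"
```

```text
t 3.02 lid xy z mm [-110.6    3.6   67.9]  F(lid) [-1.1 -0.4  0.7]  grip 0.00 toolz yaw-rel deg -0.2
```

View pics/top1.png

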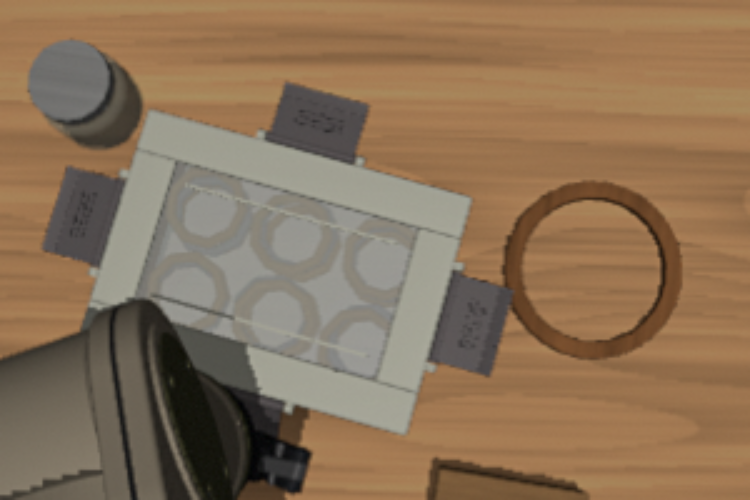

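View pics/scene1.png

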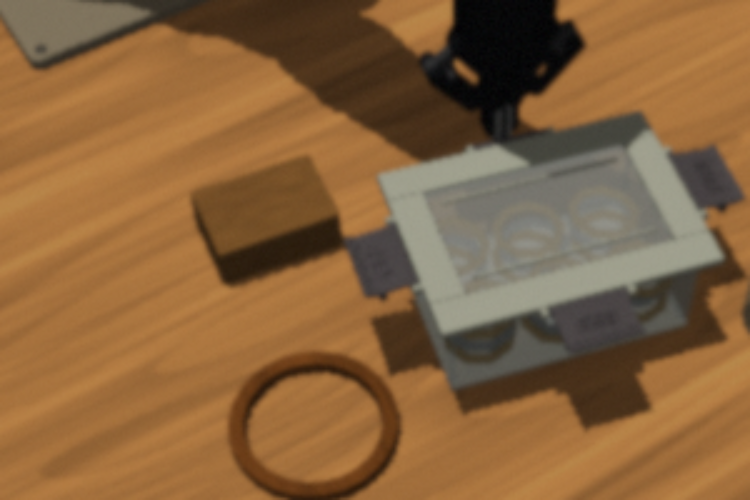

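Top view: the near clip (about (250,405) in the crop) is folding under the fingertip, and the other three are still up. Next I press it down and in.

Call:
send_rows:
  grip: [255,255,255,255,255]
  offset:
    - [2,0,2]
    - [4,0,4]
    - [5,0,6]
    - [6,0,8]
    - [6,0,8]
  twist: [0,0,0,0,0]

```text
clock: 3.53
position: [0.4541, 0.1482, 0.0623]
ee_rot: [0.088, 0.702, -0.087, 0.701]
ft_force: [-3.4, 2.2, 2.1]
grip_width: -0.001
```

```bash
python3 -c "
from h import *
show()"
```

```text
t 3.53 lid xy z mm [-102.4    3.3   62.3]  F(lid) [-3.8  1.3  2.1]  grip -0.00 toolz yaw-rel deg -0.3
```

Call:
send_rows:
  grip: [255,255,255,255,255]
  offset:
    - [1,0,0.5]
    - [2,0,1]
    - [3,0,1.5]
    - [4,0,2]
    - [4,0,2]
  twist: [0,0,0,0,0]

```text
clock: 3.95
position: [0.4568, 0.1471, 0.0583]
ee_rot: [0.088, 0.701, -0.088, 0.702]
ft_force: [-0.9, 0.6, 3.3]
grip_width: 0.002
```

```bash
python3 -c "
from h import *
show()"
```

```text
t 3.95 lid xy z mm [-99.6   2.9  58.3]  F(lid) [-1.1  0.4  3.3]  grip 0.00 toolz yaw-rel deg -0.3
```

Call:
send_rows:
  grip: [255,255,255,255,255]
  offset:
    - [0.5,0,1]
    - [0.5,0,2]
    - [1,0,3]
    - [1,0,4]
    - [1,0,4]
  twist: [0,0,0,0,0]

```text
clock: 4.37
position: [0.46, 0.146, 0.057]
ee_rot: [0.088, 0.702, -0.088, 0.701]
ft_force: [-0.9, 0.3, 0.4]
grip_width: 0.004
```

```bash
python3 -c "
from h import *
show()"
```

```text
t 4.37 lid xy z mm [-96.2   2.5  57. ]  F(lid) [-1.   0.1  0.4]  grip 0.00 toolz yaw-rel deg -0.3
```

Call:
send_rows:
  grip: [255,255,255,255,255]
  offset:
    - [0,0,-6]
    - [-20,0,-12]
    - [-50,0,-15]
    - [-80,-20,-15]
    - [-80,-60,-15]
  twist: [0,0,0,0,0]

```text
clock: 4.78
position: [0.4335, 0.0953, 0.1422]
ee_rot: [0.087, 0.699, -0.084, 0.704]
ft_force: [2.2, -1.2, -0.1]
grip_width: -0.0
```

Call:
send_rows:
  grip: [255,255,255,255,255]
  offset:
    - [0,-30,0]
    - [0,-70,15]
    - [0,-110,40]
    - [0,-140,70]
    - [0,-140,70]
  twist: [0,7,14,21,28]

```text
clock: 5.2
position: [0.4655, -0.0673, 0.138]
ee_rot: [0.259, 0.657, -0.259, 0.659]
ft_force: [-0.3, -0.8, -0.6]
grip_width: -0.002
```

```bash
python3 -c "
from h import *
show([0,-149,140])
for n in ('scene','top'):
    p,d=viewer.camera(n); cv2.imwrite(f'pics/{n}2.png',cv2.resize(p[140:340,150:450],(750,500)))"
```

```text
t 5.20 lid xy z mm [ -39.3 -203.1  138. ]  F(lid) [-0.1 -0.8 -0.6]  grip -0.00 toolz yaw-rel deg -29.0
offset mm [-2.  66.4  8.2]
```

View pics/top2.png

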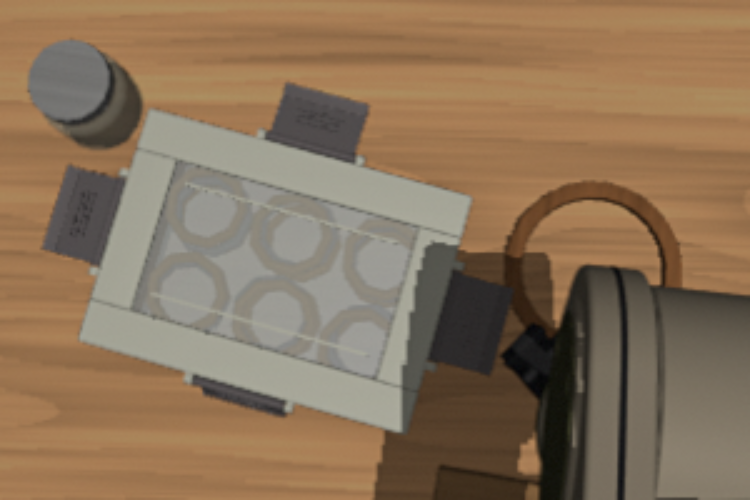

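View pics/scene2.png

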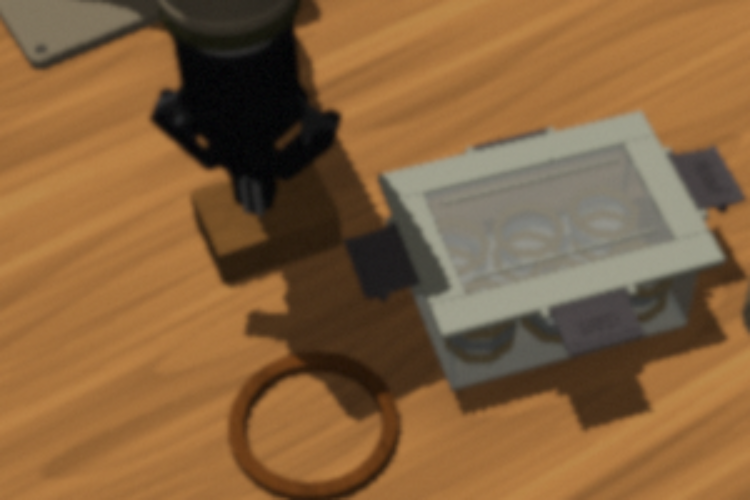

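The near clip stays folded (top crop (240,393)), so it has snapped. The other three are still up. Next is the right clip, with the tool turned about 90°.

Call:
send_rows:
  grip: [255,255,255,255,255]
  offset:
    - [0,20,2]
    - [0,40,5]
    - [0,60,8]
    - [0,66,8]
    - [0,66,8]
  twist: [7,14,21,28,35]

```text
clock: 5.72
position: [0.5147, -0.0145, 0.1368]
ee_rot: [0.441, 0.553, -0.441, 0.553]
ft_force: [-0.2, 0.0, 0.5]
grip_width: -0.001
```

Call:
send_rows:
  grip: [255,255,255,255,255]
  offset:
    - [0,0,0]
    - [0,0,0]
    - [0,0,0]
    - [0,0,0]
    - [0,0,0]
  twist: [7,14,21,26,26]

```text
clock: 6.13
position: [0.5137, -0.0161, 0.137]
ee_rot: [-0.554, -0.44, 0.554, -0.439]
ft_force: [0.6, 0.6, -0.4]
grip_width: -0.001
```

```bash
python3 -c "
from h import *
show([0,-149,110])"
```

```text
t 6.13 lid xy z mm [  -4.9 -141.8  137. ]  F(lid) [ 0.5  0.7 -0.4]  grip -0.00 toolz yaw-rel deg -89.2
offset mm [26.9  4.8  7.3]
```

Call:
send_rows:
  grip: [255,255,255,255,255]
  offset:
    - [5,5,7]
    - [33,5,7]
    - [52,5,6]
    - [62,5,2]
    - [69,5,-4]
  twist: [0,0,0,0,0]

```text
clock: 6.55
position: [0.5193, -0.0143, 0.0671]
ee_rot: [-0.553, -0.44, 0.554, -0.44]
ft_force: [-0.1, -0.4, 0.9]
grip_width: 0.0
```

Call:
send_rows:
  grip: [255,255,255,255,255]
  offset:
    - [2,0,-2]
    - [4,0,-4]
    - [5,0,-6]
    - [6,0,-8]
    - [6,0,-8]
  twist: [0,0,0,0,0]

```text
clock: 6.97
position: [0.5223, -0.0079, 0.0628]
ee_rot: [-0.554, -0.439, 0.554, -0.439]
ft_force: [-2.6, -3.8, 3.5]
grip_width: 0.003
```

```bash
python3 -c "
from h import *
show()"
```

```text
t 6.97 lid xy z mm [   1.4 -131.7   62.8]  F(lid) [-1.6 -4.3  3.5]  grip 0.00 toolz yaw-rel deg -89.3
```

Same contact state as on the near side. I use the same press.

Call:
send_rows:
  grip: [255,255,255,255,255]
  offset:
    - [1,0,-0.5]
    - [2,0,-1]
    - [3,0,-1.5]
    - [4,0,-2]
    - [4,0,-2]
  twist: [0,0,0,0,0]

```text
clock: 7.38
position: [0.5233, -0.0057, 0.0593]
ee_rot: [0.555, 0.439, -0.554, 0.439]
ft_force: [-2.4, -2.4, 5.3]
grip_width: -0.001
```

Call:
send_rows:
  grip: [255,255,255,255,255]
  offset:
    - [0.5,0,-1]
    - [0.5,0,-2]
    - [1,0,-3]
    - [1,0,-4]
    - [1,0,-4]
  twist: [0,0,0,0,0]

```text
clock: 7.8
position: [0.5241, -0.0013, 0.0576]
ee_rot: [0.555, 0.439, -0.554, 0.439]
ft_force: [0.1, -2.7, 1.0]
grip_width: 0.003
```

```bash
python3 -c "
from h import *
show()"
```

```text
t 7.80 lid xy z mm [   1.5 -124.9   57.6]  F(lid) [ 0.8 -2.6  1. ]  grip 0.00 toolz yaw-rel deg -89.3
```

Call:
send_rows:
  grip: [255,255,255,255,255]
  offset:
    - [0,0,6]
    - [-20,0,12]
    - [-50,0,15]
    - [-80,10,15]
    - [-85,45,5]
  twist: [0,0,0,-7,-14]

```text
clock: 8.22
position: [0.566, -0.0178, 0.1482]
ee_rot: [0.498, 0.504, -0.494, 0.504]
ft_force: [2.6, -1.0, 2.1]
grip_width: -0.002
```

```bash
python3 -c "
from h import *
show([119,0,140])"
```

```text
t 8.22 lid xy z mm [  46.2 -130.8  148.2]  F(lid) [ 2.8 -0.4  2.1]  grip -0.00 toolz yaw-rel deg -75.1
offset mm [   9.1  103.9 -107.7]
```

Call:
send_rows:
  grip: [255,255,255,255,255]
  offset:
    - [2,26,-26]
    - [4,52,-53]
    - [6,78,-80]
    - [8,104,-108]
    - [8,104,-108]
  twist: [-7,-14,-21,-28,-35]

```text
clock: 8.63
position: [0.6705, 0.1013, 0.1318]
ee_rot: [0.319, 0.633, -0.317, 0.631]
ft_force: [0.2, 1.6, -0.5]
grip_width: 0.001
```

Call:
send_rows:
  grip: [255,255,255,255,255]
  offset:
    - [0,0,0]
    - [0,0,0]
    - [0,0,0]
    - [0,0,0]
    - [0,0,0]
  twist: [-7,-14,-21,-28,-35]

```text
clock: 9.05
position: [0.6684, 0.093, 0.1339]
ee_rot: [0.116, 0.698, -0.116, 0.697]
ft_force: [0.6, -0.8, 0.2]
grip_width: -0.001
```

```bash
python3 -c "
from h import *
show([119,0,94])
for n in ('scene','top'):
    p,d=viewer.camera(n); cv2.imwrite(f'pics/{n}3.png',cv2.resize(p[140:340,150:450],(750,500)))"
```

```text
t 9.05 lid xy z mm [118.9   1.4 133.9]  F(lid) [ 0.8 -0.6  0.2]  grip -0.00 toolz yaw-rel deg -4.9
offset mm [39.9 -1.4  0.3]
```

View pics/top3.png

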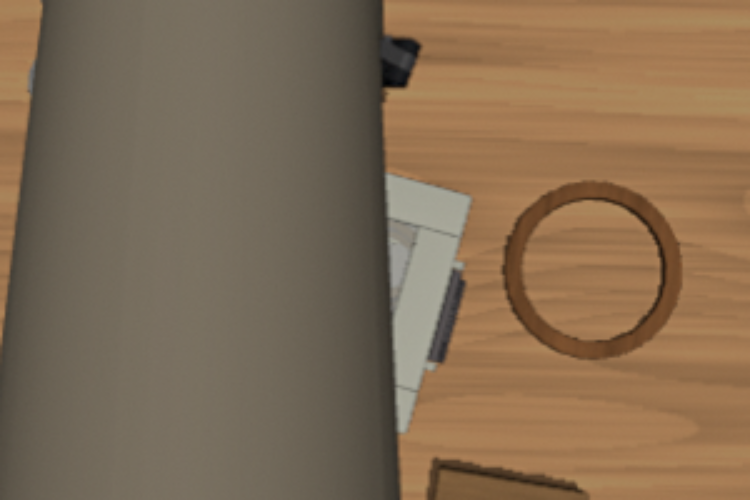

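View pics/scene3.png

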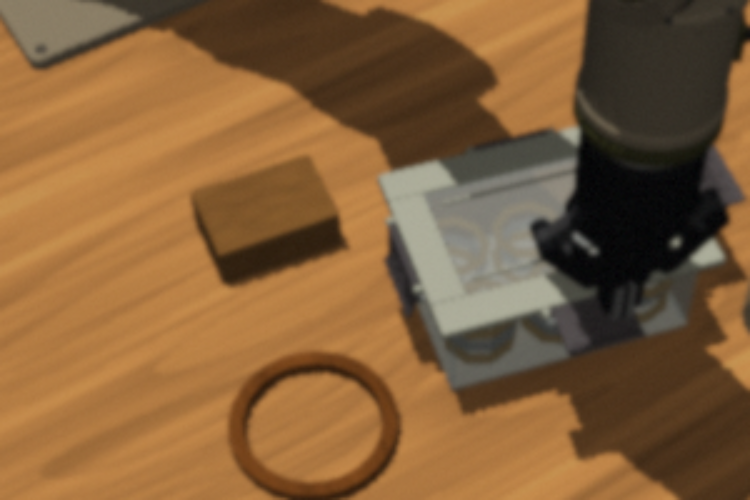

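The right clip is held down (scene crop (402,265)), and the finger stands over the far clip at about (600,320). Now I fold the far one.

Call:
send_rows:
  grip: [255,255,255,255,255]
  offset:
    - [10,-1,0]
    - [35,-1,0]
    - [53,-1,-1.5]
    - [60,-1,-5.5]
    - [66,-1,-11]
  twist: [-5,-5,-5,-5,-5]

```text
clock: 9.57
position: [0.6574, 0.0952, 0.0673]
ee_rot: [0.089, 0.702, -0.089, 0.701]
ft_force: [1.0, -0.6, 1.1]
grip_width: 0.002
```

Call:
send_rows:
  grip: [255,255,255,255,255]
  offset:
    - [2,0,-2]
    - [4,0,-4]
    - [5,0,-6]
    - [6,0,-8]
    - [6,0,-8]
  twist: [0,0,0,0,0]

```text
clock: 9.98
position: [0.6525, 0.0971, 0.0641]
ee_rot: [0.088, 0.7, -0.088, 0.704]
ft_force: [6.6, -1.2, -0.0]
grip_width: -0.002
```

```bash
python3 -c "
from h import *
show()"
```

```text
t 9.98 lid xy z mm [102.4   1.6  64.1]  F(lid) [ 6.7  0.4 -0. ]  grip -0.00 toolz yaw-rel deg -0.3
```

Call:
send_rows:
  grip: [255,255,255,255,255]
  offset:
    - [1.5,0,0]
    - [3,0,0]
    - [4,0,-0.5]
    - [5,0,-1]
    - [5,0,-1]
  twist: [0,0,0,0,0]

```text
clock: 10.4
position: [0.6514, 0.0977, 0.0597]
ee_rot: [0.089, 0.7, -0.087, 0.703]
ft_force: [3.4, -1.5, 7.3]
grip_width: 0.0
```

```bash
python3 -c "
from h import *
show()"
```

```text
t 10.40 lid xy z mm [101.2   1.9  59.7]  F(lid) [ 3.6 -0.6  7.3]  grip 0.00 toolz yaw-rel deg -0.3
```

Call:
send_rows:
  grip: [255,255,255,255,255]
  offset:
    - [1,0,-1]
    - [1,0,-2]
    - [1.5,0,-3]
    - [2,0,-4]
    - [2,0,-4]
  twist: [0,0,0,0,0]

```text
clock: 10.82
position: [0.6463, 0.099, 0.0566]
ee_rot: [0.088, 0.701, -0.087, 0.702]
ft_force: [2.3, -0.9, 5.9]
grip_width: -0.005
```

```bash
python3 -c "
from h import *
show()"
```

```text
t 10.82 lid xy z mm [96.   1.9 56.6]  F(lid) [ 2.4 -0.3  5.9]  grip -0.00 toolz yaw-rel deg -0.3
```

Call:
send_rows:
  grip: [255,255,255,255,255]
  offset:
    - [0,0,-1]
    - [0,0,-2]
    - [0,0,-2]
    - [0,0,-2]
    - [0,0,-2]
  twist: [0,0,0,0,0]

```text
clock: 11.23
position: [0.6459, 0.099, 0.0568]
ee_rot: [0.088, 0.7, -0.088, 0.704]
ft_force: [9.5, -0.5, 1.5]
grip_width: -0.002
```

Call:
send_rows:
  grip: [255,255,255,255,255]
  offset:
    - [0,0,8]
    - [-20,0,14]
    - [-50,0,16]
    - [-85,15,10]
    - [-95,50,-10]
  twist: [0,0,0,7,14]

```text
clock: 11.65
position: [0.6496, 0.1435, 0.1556]
ee_rot: [0.178, 0.682, -0.178, 0.687]
ft_force: [2.5, -1.1, 1.3]
grip_width: -0.004
```

```bash
python3 -c "
from h import *
show([0,149,140])
for n in ['scene']:
    p,d=viewer.camera(n); cv2.imwrite(f'pics/{n}4.png',cv2.resize(p[140:340,200:500],(750,500)))"
```

```text
t 11.65 lid xy z mm [ 88.4  45.9 155.6]  F(lid) [ 2.7 -0.4  1.3]  grip -0.00 toolz yaw-rel deg -15.1
offset mm [  15.    76.4 -112.4]
```

View pics/scene4.png

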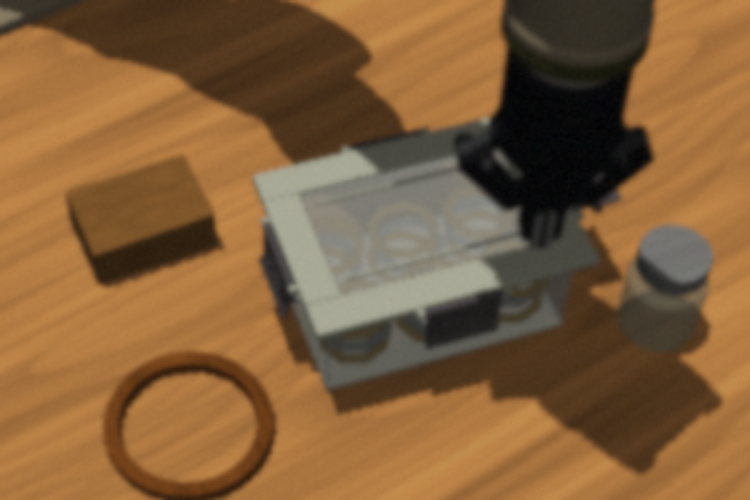

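The far clip now hangs vertical and stays there (crop (462,318)). The left clip is next.

Call:
send_rows:
  grip: [255,255,255,255,255]
  offset:
    - [0,22,-28]
    - [2,42,-58]
    - [5,60,-86]
    - [10,76,-112]
    - [14,76,-112]
  twist: [7,14,21,28,35]

```text
clock: 12.12
position: [0.5785, 0.2785, 0.1348]
ee_rot: [0.369, 0.605, -0.369, 0.601]
ft_force: [-0.7, 0.9, 0.0]
grip_width: -0.001
```

Call:
send_rows:
  grip: [255,255,255,255,255]
  offset:
    - [0,0,0]
    - [0,0,0]
    - [0,0,0]
    - [0,0,0]
    - [0,0,0]
  twist: [7,14,21,28,35]

```text
clock: 12.53
position: [0.5826, 0.2704, 0.1354]
ee_rot: [-0.535, -0.462, 0.536, -0.461]
ft_force: [0.4, 1.0, -0.6]
grip_width: -0.003
```

```bash
python3 -c "
from h import *
show([0,149,94.5])"
```

```text
t 12.53 lid xy z mm [ -7.2 152.9 135.4]  F(lid) [ 0.2  1.1 -0.6]  grip -0.00 toolz yaw-rel deg -84.6
offset mm [40.9  6.9  4.5]
```

Call:
send_rows:
  grip: [255,255,255,255,255]
  offset:
    - [10,7,4]
    - [36,7,4]
    - [54,7,5.5]
    - [61,7,10]
    - [67,7,15.5]
  twist: [5,5,5,5,5]

```text
clock: 12.95
position: [0.587, 0.254, 0.0678]
ee_rot: [-0.553, -0.44, 0.555, -0.439]
ft_force: [-1.0, 0.7, 1.4]
grip_width: -0.001
```

Call:
send_rows:
  grip: [255,255,255,255,255]
  offset:
    - [2,0,2]
    - [4,0,4]
    - [5,0,6]
    - [6,0,8]
    - [6,0,8]
  twist: [0,0,0,0,0]

```text
clock: 13.37
position: [0.5871, 0.2485, 0.0649]
ee_rot: [0.556, 0.44, -0.552, 0.439]
ft_force: [1.7, 6.6, 1.5]
grip_width: 0.0
```

```bash
python3 -c "
from h import *
show()"
```

```text
t 13.37 lid xy z mm [  2.5 132.8  64.9]  F(lid) [0.  6.9 1.5]  grip 0.00 toolz yaw-rel deg -89.2
```

Call:
send_rows:
  grip: [255,255,255,255,255]
  offset:
    - [1.5,0,0]
    - [3,0,0]
    - [4,0,0.5]
    - [5,0,1]
    - [5,0,1]
  twist: [0,0,0,0,0]

```text
clock: 13.78
position: [0.5873, 0.2471, 0.0604]
ee_rot: [0.556, 0.44, -0.552, 0.439]
ft_force: [0.7, 5.1, 5.7]
grip_width: 0.001
```

Call:
send_rows:
  grip: [255,255,255,255,255]
  offset:
    - [1,0,1]
    - [1,0,2]
    - [1.5,0,3]
    - [2,0,4]
    - [2,0,4]
  twist: [0,0,0,0,0]

```text
clock: 14.2
position: [0.5859, 0.2415, 0.0573]
ee_rot: [0.555, 0.439, -0.554, 0.439]
ft_force: [0.9, 2.4, 6.2]
grip_width: -0.001
```

```bash
python3 -c "
from h import *
show()"
```

```text
t 14.20 lid xy z mm [  2.9 125.6  57.3]  F(lid) [0.3 2.5 6.2]  grip -0.00 toolz yaw-rel deg -89.3
```

Left now sits where the others did when they snapped. I give it a small extra push in, then retreat clear and to the robot's left.

Call:
send_rows:
  grip: [255,255,255,255,255]
  offset:
    - [0,0,1]
    - [0,0,2]
    - [0,0,2]
    - [0,0,2]
    - [0,0,2]
  twist: [0,0,0,0,0]

```text
clock: 14.62
position: [0.5857, 0.2412, 0.0574]
ee_rot: [0.556, 0.44, -0.553, 0.439]
ft_force: [3.1, 7.0, 3.3]
grip_width: 0.0
```

Call:
send_rows:
  grip: [255,255,255,255,255]
  offset:
    - [0,0,-8]
    - [-20,0,-14]
    - [-55,0,-20]
    - [-90,-15,-30]
    - [-110,-45,-50]
  twist: [0,0,0,0,0]

```text
clock: 15.03
position: [0.5557, 0.294, 0.1697]
ee_rot: [0.557, 0.435, -0.555, 0.438]
ft_force: [1.7, 0.5, 0.5]
grip_width: -0.004
```

Call:
send_rows:
  grip: [255,255,255,255,255]
  offset:
    - [0,-28,-28]
    - [0,-56,-56]
    - [0,-84,-84]
    - [0,-112,-112]
    - [0,-140,-140]
  twist: [0,0,0,0,0]

```text
clock: 15.45
position: [0.4468, 0.4674, 0.1659]
ee_rot: [-0.554, -0.439, 0.555, -0.439]
ft_force: [0.1, 0.4, 0.5]
grip_width: -0.0
```

Call:
send_rows:
  grip: [255,255,255,255,255]
  offset:
    - [0,-28,-28]
    - [0,-56,-56]
    - [0,-80,-80]
    - [0,-80,-80]
    - [0,-80,-80]
  twist: [0,0,0,0,0]

```text
clock: 15.87
position: [0.3864, 0.5642, 0.1651]
ee_rot: [-0.553, -0.44, 0.554, -0.44]
ft_force: [0.5, -0.4, -0.1]
grip_width: 0.002
```

```bash
cat > chk.py <<'E'
from h import *
show()
for n in ('scene','top'):
    p,d=viewer.camera(n); cv2.imwrite(f'pics/{n}5.png',cv2.resize(p[140:340,150:450] if n=='top' else p[140:340,200:500],(750,500)))
    d0=np.load(f"pics/{n}0.npy")
    if n=='top':
        ys,xs=np.mgrid[0:480,0:640]
        W=world("top",np.c_[xs.ravel(),ys.ravel()],d=np.where(d>0,d,1).ravel()).reshape(480,640,3)
        hsv=cv2.cvtColor(p,cv2.COLOR_BGR2HSV)
        mk=(hsv[...,1]<60)&(hsv[...,2]>130)&(abs(W[...,2]-.0955)<.008)&(np.hypot(xs-260,ys-248)<100)
        yy,xx=np.nonzero(mk); P=world("top",np.c_[xx,yy],z=.0955)[:,:2]
        print("lid",cv2.minAreaRect((P*1000).astype(np.float32)),"z",np.median(W[mk][:,2]))
        Q=W[mk]; A=np.c_[Q[:,:2]-Q[:,:2].mean(0),np.ones(len(Q))]; print("plane slope/z",np.linalg.lstsq(A,Q[:,2],rcond=None)[0].round(4))
        ex=np.array([np.cos(YAW),np.sin(YAW)]); ey=np.array([-ex[1],ex[0]])
        L=np.stack([(W[...,:2]-C)@ex,(W[...,:2]-C)@ey],-1)
        for nm,ax,s,h in [("near",0,-1,.08),("far",0,1,.08),("left",1,1,.11),("right",1,-1,.11)]:
            o=s*L[...,ax]-h; m=(o>-.003)&(o<.05)&(abs(L[...,1-ax])<.026)&(W[...,2]>.045)&(W[...,2]<.13)&(d>0)
            print(nm,m.sum(),"out max %.1f mm"%(np.percentile(o[m],98)*1e3))
    for t in ["jar","carton","lid"]:
        r=viewer.spot_point(t,n); print(n,t,[(np.round(x["position"],1).tolist(),round(x["score"],2)) for x in r[:1]])
E
python3 chk.py
```

```text
t 15.87 lid xy z mm [-268.5  390.7  165.1]  F(lid) [ 0.6 -0.3 -0.1]  grip 0.00 toolz yaw-rel deg -89.1
scene jar [([463.5, 268.4], 0.57)]
scene carton [([255.9, 235.2], 0.81)]
scene lid [([369.8, 227.8], 0.75)]
lid ((552.7862548828125, 120.20016479492188), (222.52293395996094, 162.5271759033203), 75.92591857910156) z 0.09404438297683908
plane slope/z [0.0002 0.001  0.0938]
near 218 out max 9.0 mm
far 135 out max 3.9 mm
left 117 out max 2.6 mm
right 228 out max 7.7 mm
top jar []
top carton [([351.6, 350.7], 0.93)]
top lid [([260.3, 245.8], 0.82)]
```

View pics/top5.png

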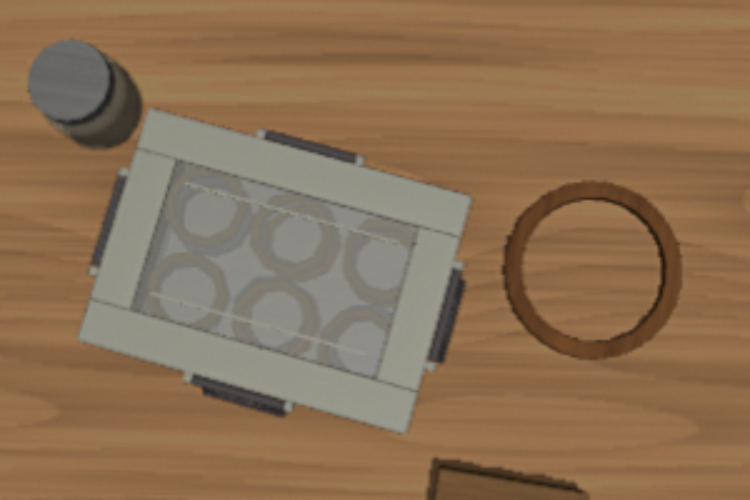

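View pics/scene5.png

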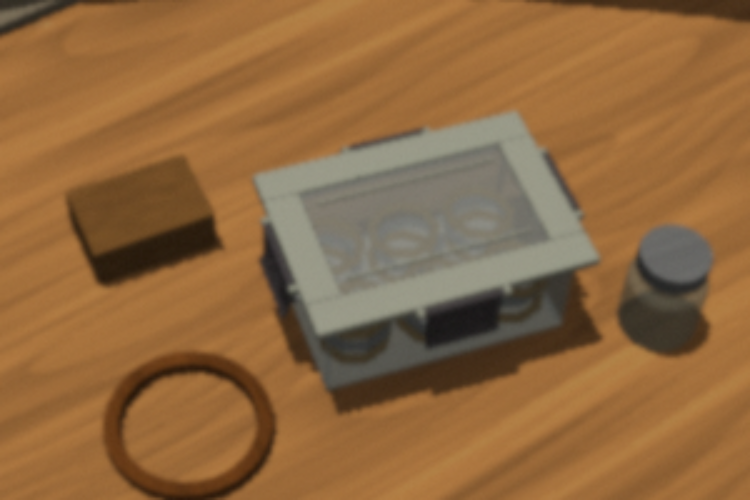

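Both views show all four clips folded down and staying down. The lid plane is level, and the box moved about 1 mm. The jar, ring and carton are where they were, and the arm is clear, so I'm handing in.

```bash
python3 -c "
from workcell import manip; print(manip.hand_in())"
```

```text
the job is handed in; nothing more can be done
None
```

All four clips are snapped home and the job is handed in at about 16 to 17 s of the 54 s allowed. I folded near, right, far and left in turn with the shut fingertips, pressing each down and in.

**Clips:** all four stayed folded after the arm withdrew, where an unlatched clip would have sprung back up. The top camera put the near and right edges 9.0 and 7.7 mm outside the hinge line. That fits a latched clip (6 to about 10 mm) and not one caught on the ledge (about 18 mm). The lid hides the lower edges of the far and left clips from the top camera, so I judged the left clip by eye in both views and the far clip mainly in the scene view. No clip angle was measured directly.

**Force:** the largest force I read at the end of a move was about 10 N. Peaks within a move were not recorded.

**Lid and box:** the lid's slope measured about 0.001 rad. Its fitted position shifted about 1 mm from the start, and I took that as the box's movement.

**Bystanders:** the jar, wooden handle and carton look unmoved in the before and after pictures. In the last check the jar was missed in the top view and came out 4 px lower than before in the scene view, at a low score (0.57). The handle was never found by the network, so both rest mainly on the pictures.

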